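# Hold a spring clamp gaping round the edge of a weld plate

## Robot

A 6-joint arm with a two-finger parallel gripper is mounted at the origin on the work surface. World frame = base frame: x ahead of the robot, y to its left, z up, the work surface at z = 0. Lengths are in m, angles in rad, forces in N, time in s.
With the tool pointing down it reaches from about 0.225 to 0.875 m from the base axis. Payload 3.4 kg.
Tool frame: the origin (TCP) lies between the finger pads; the fingertips stand 22 mm ahead of it and the grasp point (between the pads) lies 3 mm ahead of it (manip.finger_overhang is the distance from the TCP to the fingertips, in m); z points along the fingers, y is the line along which they close (so a half turn about z gives the same grasp; the last joint's range is limited). The gripper opens to 85 mm and grips with 20 to 120 N. Pads are 22 mm wide; open, the fingers measure 114 mm over their backs; the gripper's body (76 mm by 85 mm) begins 54 mm behind the grasp point. The pads swing forward as they close: fully open they stand 13 mm farther back than shut.
Start: joints at [-1.297, 0.276, 1.505, -0, 1.361, -0.121], TCP at [0.221, -0.531, 0.221] pointing down, gripper open.
Joint ranges: [-2.89, 2.89], [-0.75, 2.08], [0.22, 2.7], [-1.18, 4.32], [0.11, 2.71], [-2.7, 2.7]. Speed limits (rad/s): [2.57, 2.57, 3.14, 3.14, 3.14, 3.14].

## Interface

Orientations are given as a unit quaternion [w, x, y, z].
In Python, from rig import get_state, eyes, order, manip gives the robot as it stands.
- The arm moves only by the tool drive_tool, never from a script. Its argument "rows" is a list of rows, each a list of 4 numbers: the shift along the tool's x, y, z in units of 25 mm (1.0 is 25 mm), then the turn about the tool's z in units of 6 degrees (1.0 is 6 degrees). A call has exactly 8 rows; each row is the pose to reach, as a shift and turn from the pose commanded when the call began, along the tool's axes at that moment; what a row does not reach only later rows make up. A row lasts 1/12 s, in which the tool goes at most 41.7 mm and 7.16 degrees, less where a joint would pass 70% of its speed; a pose out of reach is approached as far as the arm can. A call with a gripper value outside its range is refused whole. "grip" is the finger opening in mm, from 0 to 85.4, set as the call begins (left out, the last holds). The fingers move at their own pace and stop on an object; "newtons" is the grip in N (left out, the last holds). Time passes only in rows, so rows that repeat a pose let the fingers close, or fill a call up. It gives the time, the measured TCP pose, the force, the opening and the grip force at its end, in the units of the state.
- get_state(): the state, without advancing time (a new reading comes with each control period).
- eyes.get_image(name): name is "side" or "top"; returns (picture, depth): 420x560x3 uint8, red, green, blue; 420x560 float32, m along the optical axis (not along the pixel's ray), 0 where there is no reading.
- eyes.camera_info(name): a dict with "fx", "fy", "cx", "cy" (pixels), "R" (3x3) and "t" (3): a world point X has camera coordinates R X + t. Camera axes: x right, y down, z forward; pixel columns grow to the right and rows downward; lengths in m; the calibration is good to about 2 mm. A picture is of the moment at which its call begins. camera_info takes no time and is no camera call.
- order.sign_off(): hands the job in; it is judged then, once.
The state is a dict: "clock": time; "qpos": joint angles; "qd": joint speeds; "effort": joint torques, N m; "position": TCP position; "ee_rot": TCP orientation; "contact_force": force on the tool from outside, world axes, zero at the start; "moment": the same for the moment, N m; "width": finger opening in m; "gripper_force": force on a finger pad.
Only numpy, scipy, OpenCV 4.12 (cv2) and the standard library are available. Lean on these libraries where they do the work, as an engineer would, in place of code of your own. Each camera call takes 0.05 s, during which the arm holds its last target. There are 200 camera calls.

## Task

A tin stands in front of the free upright edge of the steel workpiece plate: move it aside so that it stands upright on the bench at least 15 cm from that edge. Then take the spring clamp by its handles, squeeze it wide open, lift it clear of the bench and bring it level and straight on at the edge until the edge is about 2 cm inside the gaping jaws, below the plate's top corner, with one jaw on each side and nothing of the clamp touching the plate. Finish while still holding the clamp open there, so that a strip can be slipped in beside the plate: do not let it close or put it down, and leave the brush, the wrench and the guard ring where they lie.

Things in the scene. Friction and masses are not known exactly. Their poses are not given: they have to be found in the camera images.
- workpiece: Fixed bare steel plate standing upright, 6 mm thick, 140 mm long, 90 mm tall, on a flat foot 12 mm high (x = 60 to 150 mm, y = +-45 mm; only bench under the rest of the plate). Origin on the bench under the free vertical edge that faces the robot; x runs from that edge into the plate, y is square to it (faces at y = +-3 mm), z up. Yaw within 0.35 rad.
- plate_edge (a point): Point on the free vertical edge of the workpiece, at half height (45 mm above the bench); axes as the workpiece.
- tin: Closed round metal tin, 52 mm in diameter, 75 mm tall, about 0.2 kg, standing 50 to 65 mm (centre) in front of the free edge. Origin at the centre of its underside, z up.
- clamp: Loose steel spring clamp, black rubber handles, 130 mm long, 24 mm high, 0.15 kg, flat on the bench at the robot's left or right, yaw within 0.5 rad. Origin under the pivot pin, midway between the halves; z up along the pivot, x from pivot to jaw tips (at 55 mm; handles at negative x), y to the left half. Squeezing the handles together along y opens the jaws; a spring shuts them.
- clamp_grip (a point): Where to squeeze: midway between the handles, at x = -50, z = 12 mm of the clamp. Handles are flat slabs 24 mm high, x = -25 to -75 mm; shut, they splay 0.25 rad each, 53 mm over their outsides here (65 mm at the ends); squeezed to the stop they are parallel, 28 mm over all. The spring takes about 4 N per handle to begin, 10 N at the stop; a 30 to 40 N grip holds it at the stop.
- clamp_mouth (a point): Point midway between the jaw tips, at x = 55 mm, z = 12 mm of the clamp; axes as the clamp. The jaws are 20 mm high about it. Fully open the tips gape about 28 mm, and 20 mm at the back of the jaw blocks, 15 mm behind the tips.
- clamp_left (a joint): Angle of the clamp's left half (rad): 0 shut, 0.25 fully open at its stop. The two halves are coupled and open alike.
- clamp_right (a joint): Angle of the clamp's right half (rad): 0 shut, 0.25 fully open at its stop.
- tip_left (a point): Inner corner of the left jaw's tip, mid height.
- tip_right (a point): Inner corner of the right jaw's tip, mid height.
- brush: Bystander: hand brush, 160 mm long, lying on the bench on the side where the clamp is not; its x runs along it (within 0.3 rad of the robot's x), origin near the middle of its length. Leave alone.
- wrench: Bystander: steel wrench, 170 mm long, lying at the far right of the bench, roughly along the robot's x; x along it, origin near the middle of its length. Leave alone.
- guard_ring: Bystander: flat steel ring, 100 mm across, 25 mm high, at the far left of the bench; origin at its centre. Leave alone.
Mind the look-alikes: they are no part of the job. Of the things like the tin, leave any that is orange or purple; of the rest the smaller one is meant.

How it is judged:
On the way, in this order (a step that is already met when the one before it is completed fails the run):
1. the tin stands clear of the edge, upright on the bench and released (horizontal distance between tin and plate_edge above 0.12 m and angle between tin's own z axis and vertical below 0.15 rad and height (world z) of tin below 0.006 m and linear speed of tin below 0.03 m/s and contact force between the fingers and tin below 0.1 N), for 0.2 s.
2. the clamp is squeezed open and lifted off the bench (value of joint each of clamp_left, clamp_right above 0.17 rad and height (world z) of clamp above 0.015 m and contact force between the fingers and clamp above 4 N), for 0.2 s.
At the end, for the whole second after the job is handed in: Clamp held still, each half open over 0.17 rad, gripped over 4 N, 15 mm or more off the bench, level within 0.2 and in line within 0.25 rad, edge over 12 mm inside, mouth below 80 mm, tips over 4.5 mm either side, plate untouched (under 0.5 N); tin upright on the bench, over 12 cm off (all of step 1 and all of step 2 and angle between clamp's own z axis and vertical below 0.2 rad and angle between the x axis of clamp and the x axis of workpiece, either way round below 0.25 rad and x of clamp_mouth in the frame of plate_edge above 0.012 m and height (world z) of clamp_mouth below 0.08 m and y of tip_left in the frame of plate_edge above 0.0045 m and y of tip_right in the frame of plate_edge below -0.0045 m and contact force between clamp and workpiece below 0.5 N and linear speed of clamp below 0.03 m/s); the arm keeps its last pose, push and grip.
It fails at once if a bystander is disturbed (moved over 30 mm) (distance of any of brush, wrench, guard_ring from where it was at the start of the episode above 0.03 m).
It fails at once if the tin is tipped over (angle between tin's own z axis and vertical above 0.7 rad).
It also fails if it takes over 53 s, if anything falls off the work surface, if the arm or the gripper's body presses on something with over 40 N, if the wrist force passes 120 N, or if a joint passes its speed limit or range.

## Working session

There is one attempt and no reset: what is moved stays moved. The work goes in short steps, Python scripts to look and compute and a tool call to move; the robot and the scene stay as the last step left them, time stands still between calls to the robot, and variables do not carry over. Pictures are saved under pics/ and viewed, at most 10 in all, crops included, and the job is handed in when it is done.

Besides the shell and the picture viewer there is one more tool, called after "Call:" by a JSON object that holds its "name" and its "arguments", one argument or row to a line. drive_tool: Moves the arm, as the interface text tells. Its arguments: {"type":"object","properties":{"rows":{"type":"array","items":{"type":"array","items":{"type":"number"}}},"grip":{"type":"number"},"newtons":{"type":"number"}},"required":["rows"]}

```bash
mkdir -p pics; ls; python3 - <<'E'
from rig import get_state, eyes, manip
import cv2,numpy as np
print(get_state()); print([a for a in dir(manip) if a[0]!='_'])
for n in("side","top"):
    p,d=eyes.get_image(n); np.savez(f"pics/{n}0.npz",p=p,d=d); cv2.imwrite(f"pics/{n}0.png",cv2.cvtColor(p,cv2.COLOR_RGB2BGR))
    i=eyes.camera_info(n); print(n,i)
E
```

```text
pics
{'clock': 0.0, 'qpos': array([-1.29699989e+00,  2.76606581e-01,  1.50613816e+00, -6.83970502e-06,
        1.36070944e+00, -1.21028184e-01]), 'qd': array([ 1.27530853e-03,  8.68220381e-04, -1.46879484e-03, -2.44320629e-04,
        4.52019876e-05, -4.78794572e-04]), 'effort': array([ 2.45954943e-03, -4.16770470e+01, -2.45803660e+01, -2.70681476e-04,
        1.11234884e-02,  1.28173073e-05]), 'position': array([ 0.2209988 , -0.53023501,  0.22023113]), 'ee_rot': array([-9.27791549e-04,  9.80576825e-01,  1.96133179e-01, -7.43604722e-05]), 'contact_force': array([-0.03394405,  0.5555096 , -0.30037685]), 'moment': array([-0.01412366, -0.05555717,  0.00714818]), 'gripper_force': 0.0, 'width': 0.08557850814114794}
['MotionError', 'finger_overhang']
side {'fx': 407.1234708552476, 'fy': 407.1234708552476, 'cx': 282.8681488012398, 'cy': 202.4334862917602, 'R': array([[-0.99678447, -0.07888229,  0.01408174],
       [-0.05162658,  0.49782334, -0.8657405 ],
       [ 0.06128138, -0.86368368, -0.500295  ]]), 't': array([0.58228875, 0.12748675, 0.92494708])}
top {'fx': 392.23250052828297, 'fy': 392.23250052828297, 'cx': 282.0118583611914, 'cy': 213.57537752058377, 'R': array([[ 0.02262709, -0.99969514, -0.00988188],
       [-0.98925482, -0.02096052, -0.14469126],
       [ 0.14444002,  0.01304964, -0.9894275 ]]), 't': array([-0.07039777,  0.60289095,  0.82822097])}
```

View pics/top0.png

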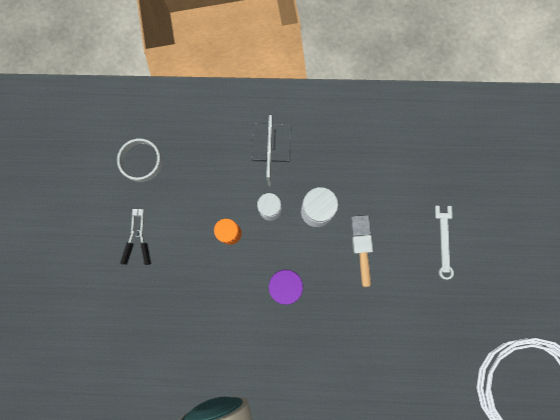

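View pics/side0.png

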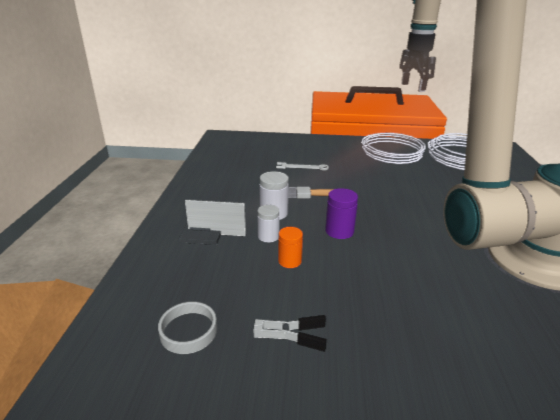

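The top view shows the small silver tin at (269,206), the plate with its free edge near (269,182), and the clamp at (137,237) with its jaws up (+x). Large silver, orange and purple tins are decoys, at (320,207), (227,231) and (286,287). I'll measure from both views next.

```bash
cat > h.py <<'E'
import numpy as np,cv2
from rig import eyes
def bp(n,d,u,v):
    i=eyes.camera_info(n); z=d[int(round(v)),int(round(u))]
    return i["R"].T@(np.array([(u-i["cx"])/i["fx"]*z,(v-i["cy"])/i["fy"]*z,z])-i["t"])
def cloud(n,d):
    i=eyes.camera_info(n); v,u=np.mgrid[0:420,0:560]
    P=np.stack([(u-i["cx"])/i["fx"]*d,(v-i["cy"])/i["fy"]*d,d],-1)-i["t"]
    return P@i["R"]
def px(n,X):
    i=eyes.camera_info(n); c=i["R"]@np.array(X)+i["t"]; return i["fx"]*c[0]/c[2]+i["cx"],i["fy"]*c[1]/c[2]+i["cy"]
def ray(n,u,v,z):
    i=eyes.camera_info(n); r=i["R"].T@np.array([(u-i["cx"])/i["fx"],(v-i["cy"])/i["fy"],1]); o=-i["R"].T@i["t"]
    return o+r*(z-o[2])/r[2]
E
python3 - <<'E'
from h import *
T=np.load("pics/top0.npz");S=np.load("pics/side0.npz")
C=cloud("top",T["d"]);D=cloud("side",S["d"])
np.set_printoptions(precision=4,suppress=True)
def rep(name,A,box,zmin,zmax):
    m=(A[...,0]>box[0])&(A[...,0]<box[1])&(A[...,1]>box[2])&(A[...,1]<box[3])&(A[...,2]>zmin)&(A[...,2]<zmax)
    P=A[m]; print(name,len(P),P.mean(0),P.min(0),P.max(0)) if len(P) else print(name,0); return P
for u,v in[(269,203),(269,140),(269,180),(137,237),(132,250),(320,202),(227,230),(137,212),(80,300)]:
    print("top",u,v,bp("top",T["d"],u,v))
for u,v in[(268,211),(215,203),(288,325),(315,322),(274,180),(290,234)]: print("side",u,v,bp("side",S["d"],u,v))
c=bp("top",T["d"],269,203)
for n,A in(("top",C),("side",D)):
    rep(n+" tin",A,(c[0]-.05,c[0]+.04,c[1]-.035,c[1]+.035),.066,.082)
    P=rep(n+" plate",A,(c[0]+.035,c[0]+.23,c[1]-.06,c[1]+.06),.078,.1)
    if len(P)>9:
        vx,vy,x0,y0=cv2.fitLine(P[:,:2].astype(np.float32),cv2.DIST_HUBER,0,.001,.001).ravel(); print("yaw",np.arctan2(vy*np.sign(vx),abs(vx)),x0,y0)
    P=rep(n+" clamp",A,(.4,.62,.27,.42),.010,.04)
def crop(p,x0,x1,y0,y1,s): return cv2.resize(cv2.cvtColor(p[y0:y1,x0:x1],cv2.COLOR_RGB2BGR),None,fx=s,fy=s,interpolation=cv2.INTER_CUBIC)
a=crop(T["p"],105,165,200,275,8);b=crop(T["p"],235,305,105,225,5)
o=np.zeros((600,480+350,3),np.uint8);o[:600,:480]=a;o[:600,480:]=b
cv2.imwrite("pics/c1.png",o[:,:800])
E
```

```text
top 269 203 [ 0.6214 -0.0293  0.0791]
top 269 140 [ 0.7571 -0.0261  0.0917]
top 269 180 [ 0.6758 -0.027   0.0617]
top 137 237 [0.5483 0.2779 0.0028]
top 132 250 [ 0.5182  0.2883 -0.0003]
top 320 202 [ 0.621  -0.136   0.1063]
top 227 230 [0.5619 0.0589 0.0747]
top 137 212 [0.604  0.2747 0.0225]
top 80 300 [0.4026 0.3968 0.0024]
side 268 211 [ 0.6217 -0.0235  0.0736]
side 215 203 [ 0.7454 -0.0226  0.0883]
side 288 325 [0.554  0.2713 0.0221]
side 315 322 [0.5067 0.2553 0.0173]
side 274 180 [ 0.6172 -0.1186  0.1067]
side 290 234 [0.5646 0.069  0.0761]
top tin 438 [ 0.6192 -0.0295  0.0755] [ 0.5944 -0.053   0.0667] [ 0.6442 -0.0051  0.0798]
top plate 193 [ 0.7421 -0.0271  0.0901] [ 0.6753 -0.0307  0.0782] [ 0.8146 -0.0235  0.0943]
yaw -0.010559283 0.7421486 -0.027102822
top clamp 296 [0.5461 0.2853 0.0208] [0.4876 0.2701 0.0101] [0.6114 0.3018 0.0291]
side tin 254 [ 0.6225 -0.0219  0.0738] [ 0.5982 -0.0505  0.0663] [ 0.6475 -0.0007  0.0773]
side plate 336 [ 0.7478 -0.0234  0.0853] [ 0.6796 -0.03    0.078 ] [ 0.8174 -0.0187  0.0919]
yaw -0.0023290885 0.7508692 -0.023217035
side clamp 645 [0.5506 0.2895 0.0189] [0.4889 0.2701 0.0101] [0.6143 0.3057 0.0263]
```

View pics/c1.png

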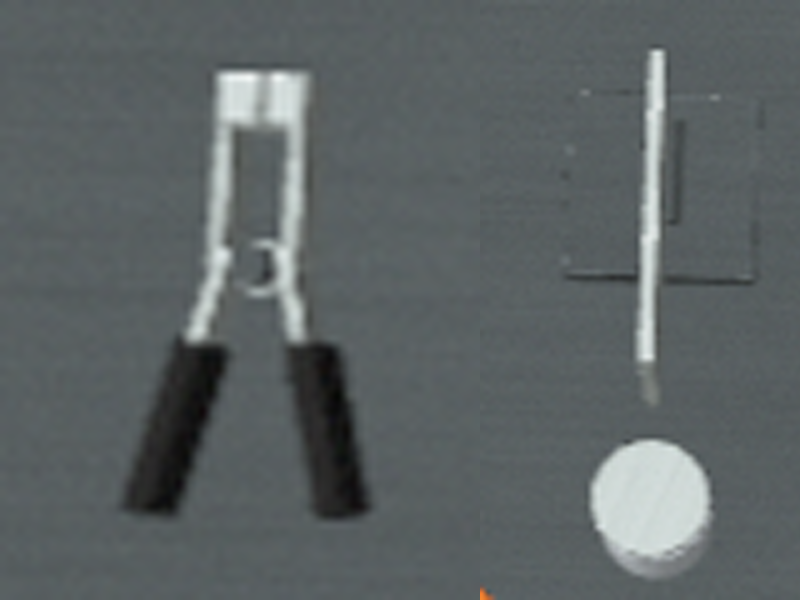

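The crop shows, in enlarged pixels, jaw tips near (265,72), pivot (262,268), handle ends (150,512) and (342,515). The plate edge top is at (646,362), its foot at (652,405), and the tin top centre is at (651,498).

```bash
python3 - <<'E'
from h import *
np.set_printoptions(precision=4,suppress=True)
a=lambda x,y:((x+.5)/8-.5+105,(y+.5)/8-.5+200)
b=lambda x,y:((x-480+.5)/5-.5+235,(y+.5)/5-.5+105)
for n,p,z in[("tip",a(265,72),.022),("handleL",a(150,512),.024),("handleR",a(342,515),.024),("pivot",a(262,268),.02),("edge top",b(646,362),.09),("edge bot",b(652,405),0),("far top",b(656,50),.09),("tin",b(651,498),.075)]:
    print(n,ray("top",*p,z))
T=np.load("pics/side0.npz")
# side crops
def crop(p,x0,x1,y0,y1,s): return cv2.resize(cv2.cvtColor(p[y0:y1,x0:x1],cv2.COLOR_RGB2BGR),None,fx=s,fy=s,interpolation=cv2.INTER_CUBIC)
o=np.vstack([crop(T["p"],180,300,195,250,5)[:275],crop(T["p"],235,355,305,360,5)])
cv2.imwrite("pics/c2.png",o)
E
```

```text
tip [0.612  0.2739 0.022 ]
handleL [0.4865 0.296  0.024 ]
handleR [0.4869 0.242  0.024 ]
pivot [0.556  0.2712 0.02  ]
edge top [ 0.6757 -0.0257  0.09  ]
edge bot [ 0.6767 -0.0244  0.    ]
far top [ 0.8153 -0.0262  0.09  ]
tin [ 0.6195 -0.0287  0.075 ]
```

View pics/c2.png

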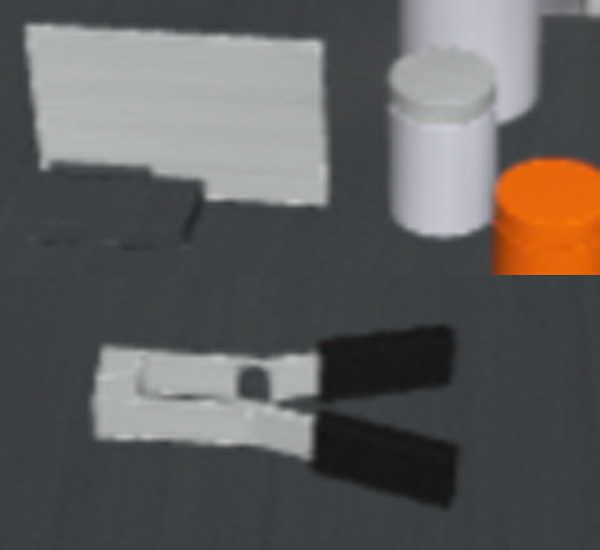

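The side crop shows the plate edge from its top corner (323,40) to its bottom (328,206), and the tin lid centre at about (442,78). The clamp's jaws are left, handle ends at (452,326) and (455,447). I'll triangulate from these.

```bash
python3 - <<'E'
from h import *
np.set_printoptions(precision=4,suppress=True)
a=lambda x,y:((x+.5)/8-.5+105,(y+.5)/8-.5+200)
b=lambda x,y:((x-480+.5)/5-.5+235,(y+.5)/5-.5+105)
s=lambda x,y:((x+.5)/5-.5+180,(y+.5)/5-.5+195)
q=lambda x,y:((x+.5)/5-.5+235,(y-275+.5)/5-.5+305)
def K(n):
    i=eyes.camera_info(n);return np.array([[i["fx"],0,i["cx"]],[0,i["fy"],i["cy"]],[0,0,1]])@np.c_[i["R"],i["t"]]
for n,t,sd in[("edge top",b(646,362),s(323,40)),("edge bot",b(652,405),s(328,206)),("tin lid",b(651,498),s(442,78)),("handleR outer end top",a(370,512),q(450,325)),("handleL inner end top",a(180,515),q(456,447)),("jaw tip R corner",a(308,72),q(103,346)),("big",(320,203),(274,180))]:
    X=cv2.triangulatePoints(K("top"),K("side"),np.array(t).reshape(2,1),np.array(sd).reshape(2,1)); X=(X[:3]/X[3]).ravel()
    print(n,X,np.array(px("top",X))-t,np.array(px("side",X))-sd)
E
```

```text
edge top [ 0.6764 -0.0257  0.0914] [-0.009  -0.4911] [0.4069 0.0994]
edge bot [ 0.6773 -0.0243 -0.0008] [-0.0015 -0.2012] [0.1771 0.0406]
tin lid [ 0.6212 -0.0286  0.0726] [ 0.0063 -0.5888] [0.4944 0.0964]
handleR outer end top [0.4887 0.2363 0.0178] [ 0.0302 -0.3452] [0.3984 0.0296]
handleL inner end top [0.4869 0.2908 0.0158] [ 0.0387 -0.43  ] [0.5311 0.0369]
jaw tip R corner [0.6128 0.2617 0.0216] [ 0.004  -0.1994] [0.2339 0.043 ]
big [-0.7571 -2.0768  0.7073] [-96848.7845 -63160.8858] [ 274.1645 -237.395 ]
```

Call:
{"name": "drive_tool", "arguments": {
  "rows": [
    [0.6, -0.3, 0.1, 0.3],
    [1.9, -1.0, 0.2, 0.9],
    [3.3, -1.8, 0.3, 1.5],
    [4.7, -2.6, 0.4, 2.1],
    [6.1, -3.4, 0.5, 2.7],
    [7.5, -4.1, 0.6, 3.3],
    [8.6, -4.8, 0.6, 3.7],
    [9.2, -5.1, 0.6, 3.8]
  ],
  "grip": 74,
  "newtons": 30
}}

```text
clock: 0.77
position: [0.3856, -0.3207, 0.2056]
ee_rot: [-0.001, 1.0, -0.001, -0.0]
contact_force: [-0.7, 0.5, 0.7]
width: 0.0738
gripper_force: 0.0
```

Call:
{"name": "drive_tool", "arguments": {
  "rows": [
    [0.5, -0.6, 0.1, 0],
    [1.4, -1.8, 0.2, 0],
    [2.4, -3.0, 0.4, 0],
    [3.4, -4.2, 0.6, 0],
    [4.4, -5.5, 0.8, 0],
    [5.4, -6.8, 1.0, 0],
    [6.2, -7.8, 1.1, 0],
    [6.6, -8.3, 1.2, 0]
  ]
}}

```text
clock: 1.43
position: [0.5519, -0.1141, 0.1753]
ee_rot: [-0.001, 1.0, -0.0, 0.0]
contact_force: [0.1, -0.9, -0.7]
width: 0.0741
gripper_force: 0.0
```

Call:
{"name": "drive_tool", "arguments": {
  "rows": [
    [0.4, -0.5, 0.1, 0],
    [1.2, -1.5, 0.3, 0],
    [2.1, -2.6, 0.5, 0],
    [2.7, -3.4, 0.7, 0],
    [2.8, -3.6, 0.8, 0],
    [2.8, -3.6, 0.8, 0],
    [2.8, -3.6, 0.8, 0],
    [2.8, -3.6, 0.8, 0]
  ]
}}

```text
clock: 2.1
position: [0.6195, -0.0289, 0.1561]
ee_rot: [0.0, 1.0, -0.002, -0.0]
contact_force: [-1.0, -0.8, 1.5]
width: 0.0739
gripper_force: 0.0
```

Call:
{"name": "drive_tool", "arguments": {
  "rows": [
    [0, 0, 0.3, 0],
    [0, 0, 0.9, 0],
    [0, 0, 1.6, 0],
    [0, 0, 2.4, 0],
    [0, 0, 3.1, 0],
    [0, 0, 3.7, 0],
    [0, 0, 4.0, 0],
    [0, 0, 4.0, 0]
  ]
}}

```text
clock: 2.77
position: [0.6184, -0.0286, 0.0542]
ee_rot: [-0.0, 1.0, -0.002, -0.002]
contact_force: [-0.1, -0.1, 0.2]
width: 0.0737
gripper_force: 0.0
```

Call:
{"name": "drive_tool", "arguments": {
  "rows": [
    [0, 0, 0, 0],
    [0, 0, 0, 0],
    [0, 0, 0, 0],
    [0, 0, 0, 0],
    [0, 0, 0, 0],
    [0, 0, 0, 0],
    [0, 0, 0, 0],
    [0, 0, 0, 0]
  ],
  "grip": 40
}}

```text
clock: 3.43
position: [0.6212, -0.0281, 0.0576]
ee_rot: [0.0, 1.0, -0.001, 0.001]
contact_force: [-0.7, -0.7, 7.0]
width: 0.0488
gripper_force: 31.3
```

Call:
{"name": "drive_tool", "arguments": {
  "rows": [
    [0, 0, -0.2, 0],
    [0, 0, -0.6, 0],
    [0, 0, -1.0, 0],
    [0, 0, -1.3, 0],
    [0, -0.2, -1.4, 0],
    [0, -0.8, -1.4, 0],
    [0, -1.6, -1.4, 0],
    [0, -2.4, -1.4, 0]
  ]
}}

```text
clock: 4.1
position: [0.6201, 0.0337, 0.0909]
ee_rot: [-0.0, 1.0, -0.002, -0.0]
contact_force: [1.5, 0.9, -2.3]
width: 0.0486
gripper_force: 31.4
```

Call:
{"name": "drive_tool", "arguments": {
  "rows": [
    [0, -0.8, 0, 0],
    [0, -1.6, 0, 0],
    [0, -2.4, 0, 0],
    [0, -3.2, 0, 0],
    [0, -4.0, 0, 0],
    [0, -4.5, 0, 0],
    [0, -4.8, 0, 0],
    [0, -4.8, 0, 0]
  ]
}}

```text
clock: 4.77
position: [0.6204, 0.1542, 0.0907]
ee_rot: [-0.0, 1.0, -0.0, -0.0]
contact_force: [-0.0, 0.1, -1.8]
width: 0.0483
gripper_force: 31.4
```

Call:
{"name": "drive_tool", "arguments": {
  "rows": [
    [0, 0, 0.2, 0],
    [0, 0, 0.5, 0],
    [0, 0, 0.8, 0],
    [0, 0, 1.05, 0],
    [0, 0, 1.2, 0],
    [0, 0, 1.3, 0],
    [0, 0, 1.34, 0],
    [0, 0, 1.34, 0]
  ]
}}

```text
clock: 5.43
position: [0.6211, 0.1517, 0.0579]
ee_rot: [0.0, 1.0, -0.002, 0.0]
contact_force: [-0.4, 0.4, -1.9]
width: 0.0484
gripper_force: 31.5
```

```bash
python3 - <<'E'
from h import *
p,d=eyes.get_image("side"); cv2.imwrite("pics/s1.png",cv2.resize(cv2.cvtColor(p[150:350,130:400],cv2.COLOR_RGB2BGR),None,fx=2.9,fy=2.9,interpolation=3))
E
```

```text
(no output)
```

View pics/s1.png

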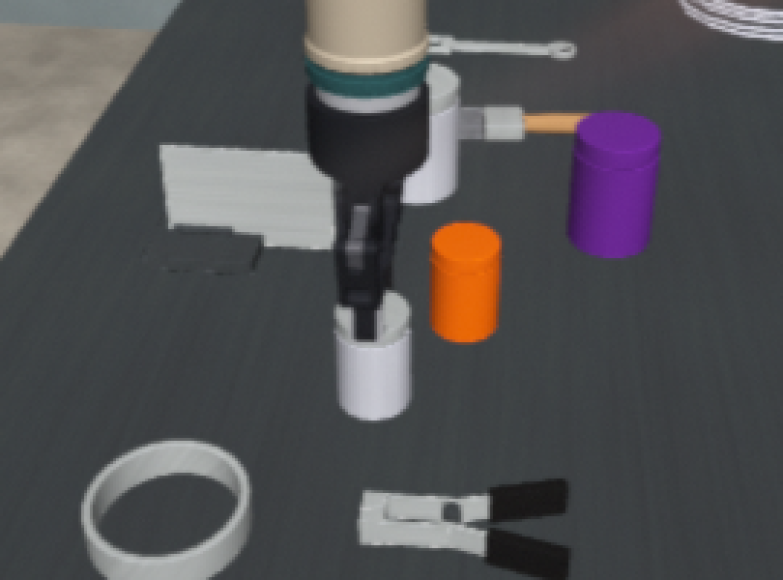

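The tin is upright in the gripper at (372,360), hovering just above the bench and clear of everything else. I'll lower it until it touches.

Call:
{"name": "drive_tool", "arguments": {
  "rows": [
    [0, 0, 0.04, 0],
    [0, 0, 0.06, 0],
    [0, 0, 0.08, 0],
    [0, 0, 0.1, 0],
    [0, 0, 0.1, 0],
    [0, 0, 0.1, 0],
    [0, 0, 0.1, 0],
    [0, 0, 0.1, 0]
  ]
}}

```text
clock: 6.15
position: [0.6218, 0.1522, 0.0575]
ee_rot: [-0.0, 1.0, -0.001, 0.001]
contact_force: [-2.2, 0.1, 10.7]
width: 0.0482
gripper_force: 32.7
```

Contact at 10 N, so the tin is on the bench. I'll release it.

Call:
{"name": "drive_tool", "arguments": {
  "rows": [
    [0, 0, -0.03, 0],
    [0, 0, -0.04, 0],
    [0, 0, -0.04, 0],
    [0, 0, -0.04, 0],
    [0, 0, -0.04, 0],
    [0, 0, -0.04, 0],
    [0, 0, -0.04, 0],
    [0, 0, -0.04, 0]
  ],
  "grip": 80
}}

```text
clock: 6.82
position: [0.6209, 0.1521, 0.0559]
ee_rot: [0.0, 1.0, -0.002, -0.0]
contact_force: [-0.1, -0.2, 0.3]
width: 0.0801
gripper_force: 0.0
```

Call:
{"name": "drive_tool", "arguments": {
  "rows": [
    [0, 0, -0.2, 0],
    [0, 0, -0.7, 0],
    [0, 0, -1.5, 0],
    [0, 0, -2.4, 0],
    [0, 0, -3.3, 0],
    [0, 0, -3.8, 0],
    [0, 0, -4.0, 0],
    [0, 0, -4.0, 0]
  ]
}}

```text
clock: 7.48
position: [0.6218, 0.1522, 0.1579]
ee_rot: [-0.0, 1.0, -0.002, 0.002]
contact_force: [-0.4, 0.4, -0.0]
width: 0.0801
gripper_force: 0.0
```

Call:
{"name": "drive_tool", "arguments": {
  "rows": [
    [-0.4, -0.4, 0, 0],
    [-1.2, -1.2, 0, -0.1],
    [-2.2, -2.2, 0.2, -0.2],
    [-3.1, -3.2, 0.7, -0.4],
    [-3.9, -4.0, 1.3, -0.4],
    [-4.4, -4.5, 1.8, -0.4],
    [-4.6, -4.7, 2.1, -0.4],
    [-4.6, -4.7, 2.1, -0.4]
  ]
}}

```text
clock: 8.15
position: [0.5024, 0.2705, 0.1008]
ee_rot: [0.001, 1.0, 0.021, -0.003]
contact_force: [1.0, -0.4, 0.1]
width: 0.0801
gripper_force: 0.0
```

```bash
python3 - <<'E'
from h import *
np.set_printoptions(precision=4,suppress=True)
from rig import get_state
s=get_state();print(s["position"],s["ee_rot"],s["contact_force"])
p,d=eyes.get_image("side"); q,e=eyes.get_image("top")
C=cloud("top",e)
m=(abs(C[...,0]-.62)<.04)&(abs(C[...,1]-.152)<.04)&(C[...,2]>.066)&(C[...,2]<.085);print("tin",C[m].mean(0),m.sum())
for X in [(.507,.270,.024),(.557,.272,.024)]: print(px("top",X),px("side",X))
f=lambda a,x,y:cv2.resize(cv2.cvtColor(a[y:y+130,x:x+100],cv2.COLOR_RGB2BGR),None,fx=4,fy=4,interpolation=3)
cv2.imwrite("pics/s2.png",np.hstack([f(q,90,180),f(p,240,240)]))
E
```

```text
[0.5024 0.2705 0.1008] [ 0.001   0.9998  0.0207 -0.0032] [ 1.0418 -0.3675  0.0921]
tin [0.6197 0.1501 0.0756] 443
(np.float64(135.53901914211212), np.float64(254.61636280360375)) (np.float64(314.9188548480314), np.float64(325.5454072345465))
(np.float64(136.35072012430612), np.float64(232.42693105558385)) (np.float64(286.2763789673879), np.float64(324.407823308252))
```

View pics/s2.png

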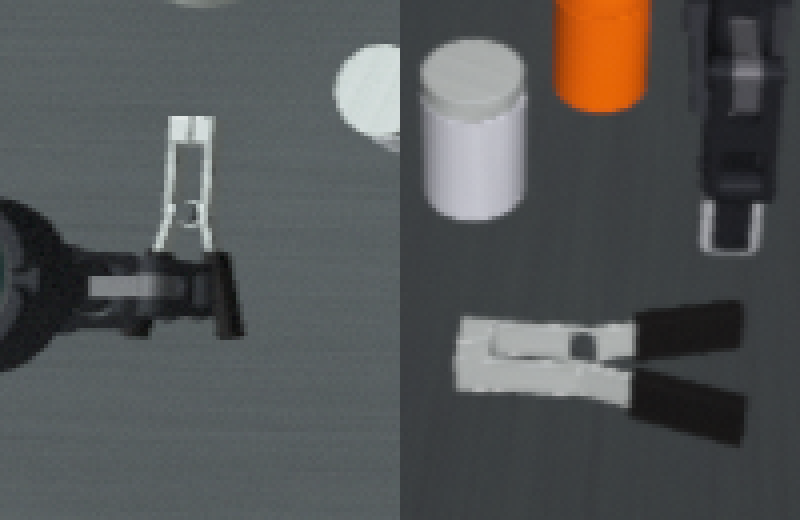

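Tin stands at (0.62, 0.15). The gripper hangs over the handles with pad tips at about (730,250) in the right pane. I'll work out the true fingertip height from that.

```bash
python3 - <<'E'
from h import *
u,v=240+(730-400)/4,240+250/4
for z in(.06,.07,.08,.09,.1): print(z,ray("side",u,v,z))
E
```

```text
0.06 [0.49595023 0.24995647 0.06      ]
0.07 [0.49663085 0.2604804  0.07      ]
0.08 [0.49731147 0.27100434 0.08      ]
0.09 [0.4979921  0.28152828 0.09      ]
0.1 [0.49867272 0.29205221 0.1       ]
```

```bash
python3 - <<'E'
from h import *
np.set_printoptions(precision=4,suppress=True)
for n,y in(("near in",.3105),("near back",.3275),("far in",.2305),("far back",.2135)):
    for z in(.078,.088,.1): print(n,z,np.array(px("side",(.5024,y,z))),np.array(px("top",(.5024,y,z))))
p,d=eyes.get_image("side"); C=cloud("side",d)
for v in range(285,306,2): print(v,C[v,322],d[v,322])
q,e=eyes.get_image("top"); C=cloud("top",e)
m=(abs(C[...,0]-.505)<.025)&(C[...,1]>.2)&(C[...,1]<.34)&(C[...,2]>.04)&(C[...,2]<.105)
P=C[m]; print("top",len(P),P.min(0),P.max(0),np.percentile(P[:,2],[2,10,50]))
E
```

```text
near in 0.078 [319.3468 320.8257] [106.5701 255.3239]
near in 0.088 [319.7195 316.2691] [104.4    255.1351]
near in 0.1 [320.1744 310.7068] [101.7256 254.9023]
near back 0.078 [319.3305 329.0039] [ 98.5654 255.1439]
near back 0.088 [319.7117 324.406 ] [ 96.2991 254.9529]
near back 0.1 [320.1773 318.791 ] [ 93.5061 254.7175]
far in 0.078 [319.4147 286.8329] [144.2971 256.1723]
far in 0.088 [319.7517 282.4795] [142.5813 255.9935]
far in 0.1 [320.1624 277.174 ] [140.4666 255.7731]
far back 0.078 [319.4275 280.4358] [152.3264 256.3529]
far back 0.088 [319.7578 276.1263] [150.7074 256.1762]
far back 0.1 [320.1602 270.8759] [148.712  255.9584]
285 [0.5046 0.3404 0.1788] 0.57245374
287 [0.5044 0.3407 0.1754] 0.57379425
289 [0.503  0.3215 0.1546] 0.6007311
291 [0.5029 0.3235 0.1525] 0.60002744
293 [0.5025 0.3214 0.1467] 0.60470045
295 [0.5022 0.3213 0.1427] 0.6068837
297 [0.502  0.3222 0.1395] 0.6076687
299 [0.5018 0.3222 0.1356] 0.60956186
301 [0.5011 0.3142 0.1241] 0.6221636
303 [ 0.4928  0.1881 -0.0002] 0.79276097
305 [ 0.4929  0.1935 -0.0003] 0.7881889Traceback (most recent call last):
  File "<stdin>", line 9, in <module>
    return umr_minimum(a, axis, None, out, keepdims, initial, where)
ValueError: zero-size array to reduction operation minimum which has no identity
```

```bash
python3 - <<'E'
from h import *
from rig import manip,get_state
np.set_printoptions(precision=4,suppress=True)
print(manip.finger_overhang,get_state()["position"])
q,e=eyes.get_image("top"); C=cloud("top",e)
p,d=eyes.get_image("side"); D=cloud("side",d)
for n,A in(("top",C),("side",D)):
    m=(abs(A[...,0]-.505)<.02)&(A[...,1]>.2)&(A[...,1]<.345)&(A[...,2]>.04)&(A[...,2]<.17)
    P=A[m]; 
    for a in np.arange(.2,.35,.01):
        k=P[(P[:,1]>=a)&(P[:,1]<a+.01)]
        if len(k)>3: print(n,round(a,2),len(k),k[:,2].min().round(4),k[:,2].max().round(4))
E
```

```text
0.022 [0.5078 0.2695 0.1041]
side 0.31 82 0.1259 0.1525
side 0.32 109 0.1339 0.1579
```

```bash
python3 - <<'E'
from h import *
np.set_printoptions(precision=4,suppress=True)
for z in(.04,.05,.06,.07,.08): print(z,ray("side",365/2.9+130-.3,338/2.9+150-.3,z))
p,d=eyes.get_image("side"); q,e=eyes.get_image("top")
f=lambda a,x,y:cv2.resize(cv2.cvtColor(a[y:y+100,x:x+70],cv2.COLOR_RGB2BGR),None,fx=5.5,fy=5.5,interpolation=3)
cv2.imwrite("pics/s3.png",cv2.convertScaleAbs(np.hstack([f(q,90,200),f(p,285,230)]),alpha=2,beta=20))
E
```

```text
0.04 [0.6292 0.1382 0.04  ]
0.05 [0.6274 0.1505 0.05  ]
0.06 [0.6255 0.1627 0.06  ]
0.07 [0.6236 0.175  0.07  ]
0.08 [0.6217 0.1872 0.08  ]
```

View pics/s3.png

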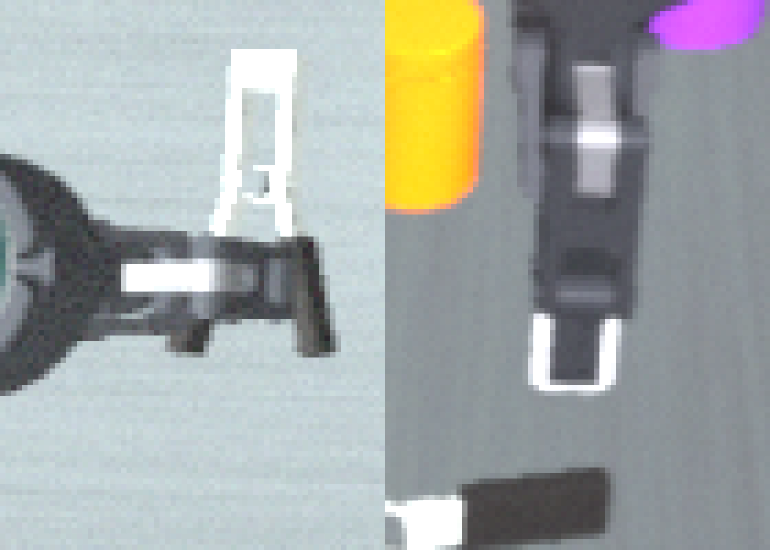

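The fingertips appear at about z ≈ 0.12 (right pane, (575,388)), some 20 mm above the reported TCP height instead of below it. I'll go down in guarded steps, checking with force and depth.

Call:
{"name": "drive_tool", "arguments": {
  "rows": [
    [0, 0, 0.3, 0],
    [0, 0, 0.8, 0],
    [0, 0, 1.4, 0],
    [0, 0, 2.0, 0],
    [0, 0, 2.4, 0],
    [0, 0, 2.7, 0],
    [0, 0, 2.8, 0],
    [0, 0, 2.8, 0]
  ],
  "grip": 72
}}

```text
clock: 9.22
position: [0.5061, 0.2698, 0.0329]
ee_rot: [0.0, 1.0, 0.019, -0.001]
contact_force: [0.0, -0.7, 0.7]
width: 0.072
gripper_force: 0.0
```

```bash
python3 - <<'E'
from h import *
from rig import get_state
np.set_printoptions(precision=4,suppress=True)
for k in range(4):
    s=get_state();print(s["position"],s["qpos"],s["contact_force"])
    p,d=eyes.get_image("side")
D=cloud("side",d)
for v in range(308,350,2): print(v,D[v,316:324:3].round(3).tolist(),p[v,319])
f=lambda a,x,y:cv2.resize(cv2.cvtColor(a[y:y+110,x:x+150],cv2.COLOR_RGB2BGR),None,fx=5,fy=5,interpolation=3)
cv2.imwrite("pics/s4.png",cv2.convertScaleAbs(f(p,235,260),alpha=2,beta=20))
E
```

```text
[0.5061 0.2698 0.0329] [ 0.3685  0.4386  1.7701 -0.0001  0.934   1.9007] [ 0.0365 -0.6637  0.6628]
[0.5065 0.27   0.0336] [ 0.3686  0.4378  1.7694 -0.0001  0.9343  1.9007] [-0.5491 -0.195  -0.1578]
[0.5068 0.2701 0.034 ] [ 0.3686  0.4373  1.7689 -0.0001  0.9344  1.9007] [-0.2651  0.2698  0.1387]
[0.507  0.2702 0.0343] [ 0.3687  0.437   1.7687 -0.0001  0.9343  1.9008] [-0.8019  0.7232  0.5469]
308 [[0.51, 0.337, 0.131], [0.506, 0.339, 0.134], [0.502, 0.337, 0.132]] [30 32 37]
310 [[0.51, 0.337, 0.127], [0.506, 0.339, 0.129], [0.501, 0.336, 0.127]] [30 32 36]
312 [[0.51, 0.339, 0.125], [0.506, 0.338, 0.125], [0.501, 0.335, 0.122]] [28 30 34]
314 [[0.53, 0.781, 0.565], [0.505, 0.327, 0.109], [0.5, 0.328, 0.111]] [24 25 29]
316 [[0.509, 0.332, 0.109], [0.505, 0.331, 0.11], [0.5, 0.33, 0.109]] [33 35 40]
318 [[0.509, 0.334, 0.108], [0.505, 0.335, 0.109], [0.5, 0.334, 0.109]] [46 46 52]
320 [[0.509, 0.338, 0.108], [0.505, 0.336, 0.107], [0.5, 0.336, 0.107]] [39 40 45]
322 [[0.509, 0.337, 0.102], [0.504, 0.336, 0.102], [0.5, 0.337, 0.103]] [27 28 31]
324 [[0.508, 0.318, 0.078], [0.503, 0.31
[... 353 characters left out ...]
, 0.311, 0.053]] [57 58 62]
334 [[0.504, 0.269, 0.002], [0.498, 0.266, -0.001], [0.493, 0.266, -0.0]] [63 65 68]
336 [[0.504, 0.271, -0.0], [0.499, 0.272, 0.001], [0.493, 0.271, 0.001]] [54 57 59]
338 [[0.505, 0.298, 0.024], [0.5, 0.297, 0.024], [0.495, 0.296, 0.023]] [24 25 25]
340 [[0.505, 0.302, 0.024], [0.5, 0.301, 0.024], [0.495, 0.299, 0.022]] [25 24 24]
342 [[0.505, 0.302, 0.019], [0.5, 0.303, 0.021], [0.495, 0.302, 0.021]] [25 23 24]
344 [[0.504, 0.302, 0.014], [0.499, 0.303, 0.016], [0.494, 0.304, 0.018]] [25 23 24]
346 [[0.504, 0.301, 0.008], [0.499, 0.303, 0.011], [0.494, 0.304, 0.013]] [24 23 23]
348 [[0.504, 0.302, 0.005], [0.499, 0.302, 0.005], [0.494, 0.304, 0.009]] [22 22 20]
```

View pics/s4.png

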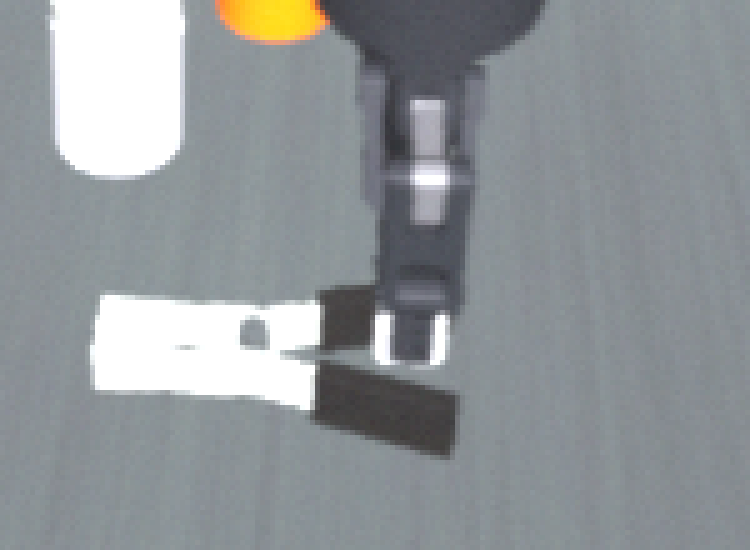

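Confirmed: with the TCP at 0.034 the tip is at about 0.054, still above the 24 mm handles. The near handle's outer face is at y ≈ 0.302, so I'll shift 3 mm left, go lower, and check.

Call:
{"name": "drive_tool", "arguments": {
  "rows": [
    [0, -0.1, 0.0, 0],
    [0, -0.12, 0.1, 0],
    [0, -0.12, 0.4, 0],
    [0, -0.12, 0.7, 0],
    [0, -0.12, 1.0, 0],
    [0, -0.12, 1.3, 0],
    [0, -0.12, 1.45, 0],
    [0, -0.12, 1.45, 0]
  ],
  "grip": 77
}}

```text
clock: 10.08
position: [0.5052, 0.2725, -0.0042]
ee_rot: [0.001, 1.0, 0.019, -0.001]
contact_force: [-0.2, 0.3, -0.5]
width: 0.077
gripper_force: 0.0
```

```bash
python3 - <<'E'
from h import *
from rig import get_state
s=get_state();print(s["position"],s["contact_force"])
p,d=eyes.get_image("side")
D=cloud("side",d)
for v in range(330,366,2): print(v,D[v,314:324:4].round(3).tolist())
E
```

```text
[ 0.50518594  0.2724831  -0.00424022] [-0.2064059   0.32296653 -0.51491832]
330 [[0.511, 0.343, 0.091], [0.505, 0.341, 0.09], [0.499, 0.341, 0.091]]
332 [[0.511, 0.342, 0.086], [0.504, 0.327, 0.071], [0.499, 0.341, 0.087]]
334 [[0.51, 0.333, 0.072], [0.504, 0.331, 0.071], [0.498, 0.332, 0.072]]
336 [[0.51, 0.337, 0.072], [0.504, 0.338, 0.073], [0.498, 0.336, 0.073]]
338 [[0.51, 0.339, 0.07], [0.504, 0.34, 0.072], [0.498, 0.339, 0.071]]
340 [[0.51, 0.341, 0.068], [0.504, 0.342, 0.07], [0.498, 0.342, 0.071]]
342 [[0.51, 0.341, 0.064], [0.504, 0.342, 0.065], [0.498, 0.342, 0.066]]
344 [[0.509, 0.324, 0.039], [0.502, 0.324, 0.04], [0.495, 0.317, 0.032]]
346 [[0.508, 0.324, 0.035], [0.502, 0.325, 0.036], [0.495, 0.316, 0.027]]
348 [[0.508, 0.326, 0.032], [0.502, 0.323, 0.029], [0.495, 0.317, 0.024]]
350 [[0.508, 0.322, 0.023], [0.501, 0.323, 0.025], [0.494, 0.305, 0.004]]
352 [[0.507, 0.307, -0.0], [0.5, 0.307, 0.001], [0.493, 0.306, 0.0]]
354 [[0.507, 0.311, 0.0], [0.5, 0.31, -0.001], [0.493, 0.311, 0.002]]
356 [[0.507, 0.315, -0.0], [0.5, 0.314, 0.0], [0.493, 0.313, -0.0]]
358 [[0.507, 0.318, -0.001], [0.5, 0.318, -0.001], [0.493, 0.317, -0.001]]
360 [[0.507, 0.324, 0.002], [0.5, 0.321, -0.001], [0.494, 0.324, 0.002]]
362 [[0.507, 0.327, 0.0], [0.5, 0.326, 0.0], [0.493, 0.327, 0.001]]
364 [[0.507, 0.33, -0.001], [0.5, 0.33, -0.0], [0.493, 0.33, 0.001]]
```

Fingertips are at z ≈ 0.019 and the fingers straddle both handles without contact. I'll go 4 mm lower and squeeze.

Call:
{"name": "drive_tool", "arguments": {
  "rows": [
    [0, 0, 0.1, 0],
    [0, 0, 0.16, 0],
    [0, 0, 0.16, 0],
    [0, 0, 0.16, 0],
    [0, 0, 0.16, 0],
    [0, 0, 0.16, 0],
    [0, 0, 0.16, 0],
    [0, 0, 0.16, 0]
  ],
  "grip": 20,
  "newtons": 36
}}

```text
clock: 10.8
position: [0.5072, 0.273, -0.0047]
ee_rot: [-0.0, 1.0, 0.02, 0.001]
contact_force: [-1.7, -1.6, 10.9]
width: 0.0257
gripper_force: 35.8
```

```bash
python3 - <<'E'
from h import *
from rig import get_state
s=get_state();print(s["position"],s["contact_force"],s["width"],s["gripper_force"])
p,d=eyes.get_image("side");q,e=eyes.get_image("top")
D=cloud("side",d)
for v in range(326,356,2): print(v,D[v,311:326:4].round(3).tolist())
f=lambda a,x,y:cv2.resize(cv2.cvtColor(a[y:y+110,x:x+80],cv2.COLOR_RGB2BGR),None,fx=5,fy=5,interpolation=3)
cv2.imwrite("pics/s5.png",cv2.convertScaleAbs(np.hstack([f(q,90,190),f(p,250,265)]),alpha=1.6,beta=10))
E
```

```text
[ 0.50723978  0.27295359 -0.00465297] [-1.70160512 -1.59347927 10.86446575] 0.02571184687733504 35.82007169723511
326 [[0.516, 0.334, 0.09], [0.51, 0.335, 0.091], [0.504, 0.334, 0.091], [0.498, 0.335, 0.093]]
328 [[0.515, 0.33, 0.081], [0.509, 0.33, 0.082], [0.503, 0.328, 0.081], [0.497, 0.33, 0.084]]
330 [[0.515, 0.325, 0.072], [0.509, 0.325, 0.073], [0.503, 0.327, 0.075], [0.497, 0.326, 0.075]]
332 [[0.515, 0.321, 0.063], [0.508, 0.317, 0.059], [0.502, 0.317, 0.06], [0.496, 0.322, 0.066]]
334 [[0.514, 0.317, 0.055], [0.508, 0.316, 0.053], [0.502, 0.316, 0.055], [0.495, 0.319, 0.058]]
336 [[0.514, 0.3, 0.031], [0.507, 0.299, 0.03], [0.5, 0.292, 0.024], [0.493, 0.286, 0.017]]
338 [[0.513, 0.299, 0.025], [0.507, 0.299, 0.026], [0.5, 0.292, 0.019], [0.492, 0.286, 0.012]]
340 [[0.513, 0.299, 0.02], [0.506, 0.296, 0.017], [0.499, 0.291, 0.013], [0.492, 0.285, 0.006]]
342 [[0.513, 0.298, 0.014], [0.506, 0.297, 0.014], [0.499, 0.291, 0.007], [0.492, 0.286, 0.003]]
344 [[0.512, 0.29, -0.0], [0.505, 0.29, 0.001], [0.498, 0.289, 0.001], [0.492, 0.289, 0.0]]
346 [[0.512, 0.294, -0.001], [0.505, 0.293, -0.0], [0.498, 0.293, -0.001], [0.492, 0.293, 0.0]]
348 [[0.512, 0.298, -0.0], [0.505, 0.298, 0.0], [0.498, 0.297, -0.0], [0.492, 0.298, 0.001]]
350 [[0.512, 0.302, -0.001], [0.505, 0.302, 0.0], [0.498, 0.301, -0.001], [0.492, 0.301, -0.0]]
352 [[0.512, 0.308, 0.001], [0.505, 0.305, -0.001], [0.498, 0.307, 0.001], [0.492, 0.305, 0.0]]
354 [[0.512, 0.312, 0.001], [0.505, 0.312, 0.001], [0.498, 0.31, -0.0], [0.492, 0.31, 0.0]]
```

View pics/s5.png

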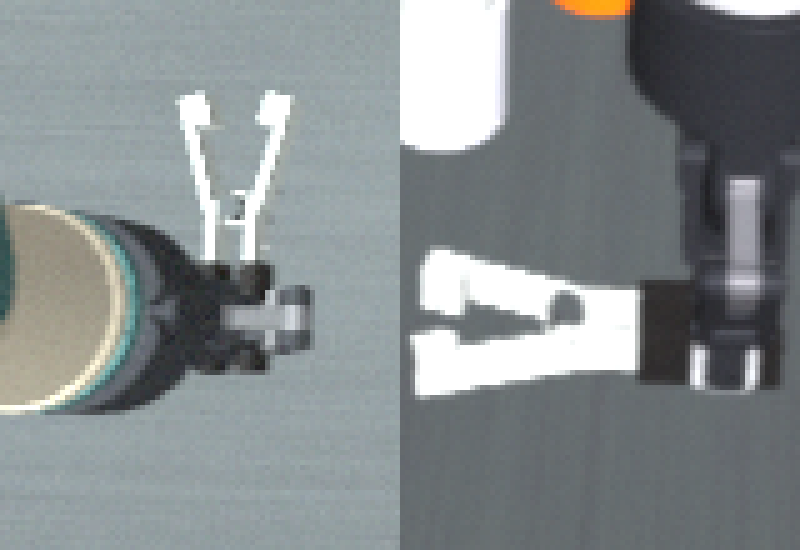

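The jaws gape wide ((190,105) and (275,105) in the left pane) with the handles held between the pads. Lifting now.

Call:
{"name": "drive_tool", "arguments": {
  "rows": [
    [0, 0, -0.1, 0],
    [0, 0, -0.4, 0],
    [0, 0, -0.9, 0],
    [0, 0, -1.6, 0],
    [0, 0, -2.4, 0],
    [0, 0, -3.2, 0],
    [0, 0, -4.0, 0],
    [0, 0, -4.4, 0]
  ]
}}

```text
clock: 11.57
position: [0.5071, 0.2734, 0.1058]
ee_rot: [-0.001, 1.0, 0.019, 0.002]
contact_force: [0.5, -0.0, -2.1]
width: 0.0254
gripper_force: 35.6
```

Call:
{"name": "drive_tool", "arguments": {
  "rows": [
    [0, 0.1, -0.1, 0],
    [0.1, 0.5, -0.1, 0],
    [0.2, 1.2, -0.1, 0.1],
    [0.4, 2.2, -0.1, 0.1],
    [0.6, 3.3, -0.1, 0.2],
    [0.8, 4.4, -0.1, 0.3],
    [0.9, 5.4, -0.1, 0.4],
    [0.9, 6.2, -0.1, 0.4]
  ]
}}

```text
clock: 12.23
position: [0.534, 0.116, 0.104]
ee_rot: [0.001, 1.0, -0.002, -0.001]
contact_force: [0.3, -0.1, -1.5]
width: 0.0261
gripper_force: 35.6
```

Call:
{"name": "drive_tool", "arguments": {
  "rows": [
    [0.1, 0.9, 0, 0],
    [0.1, 1.9, 0, 0],
    [0.1, 3.0, 0, 0],
    [0.1, 4.1, 0, 0],
    [0.1, 5.0, 0, 0],
    [0.1, 5.5, 0, 0],
    [0.1, 5.7, 0, 0],
    [0.1, 5.7, 0, 0]
  ]
}}

```text
clock: 12.9
position: [0.5361, -0.0245, 0.1049]
ee_rot: [-0.0, 1.0, -0.003, -0.001]
contact_force: [0.0, -0.3, -1.5]
width: 0.026
gripper_force: 35.6
```

```bash
python3 - <<'E'
from h import *
from rig import get_state
np.set_printoptions(precision=4,suppress=True)
s=get_state();print(s["position"],s["ee_rot"],s["contact_force"],s["width"])
p,d=eyes.get_image("side");q,e=eyes.get_image("top")
np.savez("pics/k.npz",p=p,d=d,q=q,e=e)
for n,A in(("top",cloud("top",e)),("side",cloud("side",d))):
    m=(A[...,0]>.58)&(A[...,0]<.672)&(A[...,1]>-.075)&(A[...,1]<.03)&(A[...,2]>.08)&(A[...,2]<.17)
    P=A[m]; print(n,len(P),P.min(0),P.max(0))
    for a in np.arange(.58,.672,.008):
        k=P[(P[:,0]>=a)&(P[:,0]<a+.008)]
        if len(k)>2: print(round(a,3),len(k),"y",k[:,1].min().round(4),k[:,1].max().round(4),"ztop",np.percentile(k[:,2],90).round(4),k[:,2].min().round(4))
g=lambda a,x,y,w,h:cv2.resize(cv2.cvtColor(a[y:y+h,x:x+w],cv2.COLOR_RGB2BGR),None,fx=5,fy=5,interpolation=3)
cv2.imwrite("pics/s6.png",cv2.convertScaleAbs(np.hstack([g(q,235,130,70,110),g(p,215,135,90,110)]),alpha=1.2))
E
```

```text
[ 0.5361 -0.0245  0.1049] [-0.0002  1.     -0.0026 -0.0009] [ 0.0488 -0.3132 -1.4999] 0.02598318970077005Traceback (most recent call last):
  File "<stdin>", line 9, in <module>
    return umr_minimum(a, axis, None, out, keepdims, initial, where)
ValueError: zero-size array to reduction operation minimum which has no identity
```

```bash
python3 - <<'E'
from h import *
np.set_printoptions(precision=4,suppress=True)
K=np.load("pics/k.npz")
for n,k in(("top","e"),("side","d")):
    A=cloud(n,K[k])
    m=(A[...,0]>.56)&(A[...,0]<.672)&(A[...,1]>-.08)&(A[...,1]<.04)&(A[...,2]>.03)&(A[...,2]<.3)
    P=A[m]; print(n,len(P))
    for a in np.arange(.56,.672,.008):
        c=P[(P[:,0]>=a)&(P[:,0]<a+.008)]
        if len(c)>2: print(round(a,3),len(c),c.min(0),c.max(0))
    i=[px(n,(.62,-.025,z)) for z in(.1,.15)]; print(np.array(i))
    for u,v in np.array(i): print(A[int(v),int(u)])
E
```

```text
top 0
[[266.5025 201.8865]
 [265.2527 197.4447]]
[ 0.5481 -0.0469  0.5144]
[ 0.5526 -0.0456  0.5124]
side 716
0.56 158 [ 0.56   -0.0387  0.0747] [0.5679 0.0399 0.2977]
0.568 119 [ 0.5681 -0.0351  0.1135] [ 0.5758 -0.0023  0.2961]
0.576 40 [ 0.5768 -0.0353  0.1129] [ 0.5839 -0.0111  0.131 ]
0.584 46 [ 0.5843 -0.0357  0.1128] [ 0.5916 -0.0107  0.134 ]
0.592 44 [ 0.5921 -0.0381  0.1134] [ 0.6    -0.0084  0.1337]
0.6 42 [ 0.6    -0.042   0.1144] [ 0.6074 -0.0073  0.1305]
0.608 52 [ 0.6086 -0.0445  0.1114] [ 0.6155 -0.0044  0.1308]
0.616 57 [ 0.6163 -0.0449  0.1127] [ 0.624  -0.0021  0.1305]
0.624 51 [ 0.6243 -0.0483  0.1093] [ 0.6311 -0.0002  0.1321]
0.632 72 [ 0.6321 -0.0484  0.1109] [0.6397 0.0004 0.1322]
0.64 35 [ 0.6403 -0.051   0.1141] [0.6447 0.0025 0.1315]
[[268.7801 200.8907]
 [268.7078 181.4712]]
[ 0.6195 -0.0046  0.114 ]
[0.5303 0.7813 0.5649]
```

The arm hides the clamp from the top camera, but the side depth shows it level: z 0.110 to 0.134, tips at x ≈ 0.643, centred on y ≈ -0.024. I'll lower it by about 67 mm in front of the edge.

Call:
{"name": "drive_tool", "arguments": {
  "rows": [
    [0, 0, 0.2, 0],
    [0, 0, 0.6, 0],
    [0, 0, 1.1, 0],
    [0, 0, 1.6, 0],
    [0, 0, 2.1, 0],
    [0, 0, 2.5, 0],
    [0, 0, 2.7, 0],
    [0, 0, 2.7, 0]
  ]
}}

```text
clock: 13.67
position: [0.5355, -0.0229, 0.0367]
ee_rot: [-0.0, 1.0, -0.001, -0.002]
contact_force: [-0.4, 0.7, -1.1]
width: 0.026
gripper_force: 35.7
```

```bash
cat > m.py <<'E'
from h import *
from rig import get_state
np.set_printoptions(precision=4,suppress=True)
s=get_state();print(s["position"],s["ee_rot"],s["contact_force"],s["width"])
p,d=eyes.get_image("side");q,e=eyes.get_image("top")
for n,k in(("top",e),("side",d)):
    A=cloud(n,k)
    m=(A[...,0]>.57)&(A[...,0]<.72)&(A[...,1]>-.075)&(A[...,1]<.03)&(A[...,2]>.03)&(A[...,2]<.12)
    P=A[m]; print(n,len(P))
    for a in np.arange(.57,.72,.008):
        c=P[(P[:,0]>=a)&(P[:,0]<a+.008)]
        if len(c)>2: print(round(a,3),len(c),c.min(0),c.max(0))
g=lambda a,x,y,w,h:cv2.resize(cv2.cvtColor(a[y:y+h,x:x+w],cv2.COLOR_RGB2BGR),None,fx=5,fy=5,interpolation=3)
cv2.imwrite("pics/s6.png",cv2.convertScaleAbs(np.hstack([g(q,235,130,70,110),g(p,215,165,90,110)]),alpha=1.2))
E
python3 m.py
```

```text
[ 0.5355 -0.0229  0.0367] [-0.0003  1.     -0.0012 -0.0016] [-0.3686  0.6973 -1.0915] 0.02596605834492784
top 113
0.634 14 [ 0.6355 -0.0501  0.063 ] [ 0.6417 -0.0392  0.0666]
0.674 30 [ 0.6751 -0.0293  0.0319] [ 0.6815 -0.0234  0.0943]
0.682 14 [ 0.6823 -0.0294  0.0688] [ 0.6889 -0.0237  0.0934]
0.69 16 [ 0.6907 -0.0295  0.0732] [ 0.6977 -0.0235  0.0917]
0.698 13 [ 0.6992 -0.0297  0.0336] [ 0.7057 -0.0254  0.0944]
0.706 14 [ 0.7064 -0.0296  0.0355] [ 0.7138 -0.0251  0.0922]
0.714 12 [ 0.7146 -0.0298  0.0392] [ 0.7193 -0.025   0.0929]
side 848
0.57 39 [ 0.5703 -0.0339  0.0439] [ 0.5779 -0.0087  0.0642]
0.578 43 [ 0.5783 -0.0345  0.0437] [ 0.5858 -0.0099  0.0642]
0.586 38 [ 0.5865 -0.0331  0.0443] [ 0.5935 -0.0079  0.067 ]
0.594 47 [ 0.594  -0.0365  0.0447] [ 0.6019 -0.0066  0.0651]
0.602 41 [ 0.6021 -0.0399  0.0449] [ 0.6092 -0.0039  0.0626]
0.61 52 [ 0.6105 -0.0415  0.0429] [ 0.6176 -0.0027  0.0632]
0.618 42 [ 0.6186 -0.046   0.0416] [ 0.6243 -0.0004  0.0622]
0.626 69 [ 0.6261 -0.046   0.0435] [0.6339 0.0024 0.0637]
0.634 56 [ 0.6341 -0.0451  0.0431] [0.6419 0.0032 0.0641]
0.642 16 [ 0.642  -0.0417  0.044 ] [0.6433 0.0024 0.0639]
0.674 40 [ 0.6783 -0.0271  0.03  ] [ 0.6818 -0.0195  0.0906]
0.682 79 [ 0.682  -0.0272  0.0303] [ 0.6897 -0.019   0.0915]
0.69 76 [ 0.6901 -0.0262  0.0315] [ 0.6979 -0.0191  0.0904]
0.698 79 [ 0.698  -0.0262  0.0317] [ 0.706  -0.0197  0.0907]
0.706 75 [ 0.7063 -0.0294  0.0328] [ 0.7139 -0.0184  0.0904]
0.714 56 [ 0.7144 -0.0278  0.0306] [ 0.72   -0.0194  0.0908]
```

In the side camera's own frame, the edge is 35 mm ahead of the tips and the clamp sits about 1.5 mm left of the plate's mid-plane. I'll correct that and advance slowly.

Call:
{"name": "drive_tool", "arguments": {
  "rows": [
    [0, 0.03, 0, 0],
    [0, 0.06, 0, 0],
    [0.1, 0.06, 0, 0],
    [0.3, 0.06, 0, 0],
    [0.6, 0.06, 0, 0],
    [0.9, 0.06, 0, 0],
    [1.2, 0.06, 0, 0],
    [1.3, 0.06, 0, 0]
  ]
}}

```text
clock: 14.43
position: [0.5716, -0.0254, 0.0385]
ee_rot: [0.0, 1.0, -0.002, 0.001]
contact_force: [-0.2, -0.3, -0.7]
width: 0.0259
gripper_force: 35.6
```

Call:
{"name": "drive_tool", "arguments": {
  "rows": [
    [0.1, 0, 0, 0],
    [0.2, 0, 0, 0],
    [0.4, 0, 0, 0],
    [0.6, 0, 0, 0],
    [0.75, 0, 0, 0],
    [0.85, 0, 0, 0],
    [0.9, 0, 0, 0],
    [0.9, 0, 0, 0]
  ]
}}

```text
clock: 15.1
position: [0.592, -0.0253, 0.0383]
ee_rot: [0.0, 1.0, -0.002, 0.0]
contact_force: [0.1, -0.4, -1.7]
width: 0.026
gripper_force: 35.7
```

```bash
python3 m.py
```

```text
[ 0.592  -0.0253  0.0383] [ 0.      1.     -0.0016  0.    ] [ 0.1393 -0.3858 -1.6949] 0.026014023219755145
top 12
0.578 11 [0.5784 0.0128 0.1016] [0.5805 0.0252 0.1197]
side 1071
0.57 29 [ 0.574  -0.0385  0.0458] [ 0.5779 -0.0031  0.1193]
0.578 94 [ 0.5781 -0.0432  0.0448] [0.5859 0.0289 0.12  ]
0.586 64 [ 0.5861 -0.0117  0.0444] [0.5939 0.03   0.12  ]
0.594 71 [ 0.594  -0.0128  0.0436] [0.6015 0.0296 0.1196]
0.602 48 [ 0.6027 -0.0307  0.0446] [0.6096 0.0298 0.1195]
0.61 45 [ 0.6103 -0.036   0.0445] [ 0.6178 -0.0023  0.1184]
0.618 49 [ 0.618  -0.0363  0.0433] [ 0.626  -0.0094  0.0675]
0.626 32 [ 0.6276 -0.0344  0.0462] [ 0.633  -0.0119  0.0654]
0.634 37 [ 0.6347 -0.0343  0.047 ] [ 0.642  -0.012   0.0644]
0.642 43 [ 0.642  -0.0401  0.0466] [ 0.6499 -0.0114  0.0676]
0.65 39 [ 0.6506 -0.0398  0.0452] [ 0.658  -0.01    0.0669]
0.658 43 [ 0.658  -0.0422  0.0447] [ 0.6652 -0.0075  0.0642]
0.666 48 [ 0.6664 -0.0475  0.0459] [ 0.674  -0.0047  0.0642]
0.674 69 [ 0.6741 -0.0455  0.0322] [ 0.6815 -0.0033  0.0913]
0.682 90 [ 0.682  -0.0279  0.0303] [ 0.6899 -0.0013  0.0904]
0.69 73 [ 0.6901 -0.0269  0.0303] [0.6979 0.0034 0.0907]
0.698 62 [ 0.6983 -0.0271  0.0307] [ 0.7059 -0.0008  0.0904]
0.706 76 [ 0.706  -0.028   0.0304] [ 0.7139 -0.0183  0.0916]
0.714 59 [ 0.7141 -0.0286  0.0305] [ 0.7199 -0.0188  0.0901]
```

View pics/s6.png

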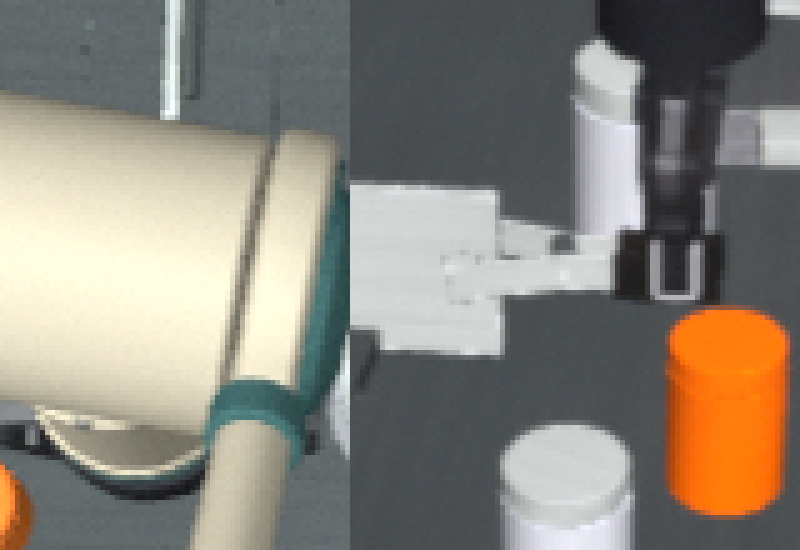

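The last picture shows the edge at about (500,270) between the jaws: near jaw tip at (450,280), far jaw behind the plate. The tips are about 21 mm past the edge, mid-height on the plate, and the force reading shows no contact. The tin stands well clear, so I'm handing in.

```bash
python3 -c "
from rig import order
print(order.sign_off())"
```

```text
the job is handed in; nothing more can be done
None
```

The job is handed in, with no verdict returned: the tin stands upright about 18 cm from the edge, and the clamp is held open and level with the edge about 2 cm inside its jaws, with no plate contact showing in the force readings.

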